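# Plug the temperature probe into the tester's hidden sensor well

### The arm

A 6-joint arm with a two-finger parallel gripper is mounted at the origin on the work surface. World frame = base frame: x ahead of the robot, y to its left, z up, the work surface at z = 0. Lengths are in m, angles in rad, forces in N, time in s.
With the tool pointing down it reaches from about 0.375 to 0.975 m from the base axis. Payload 3.8 kg.
Tool frame: the origin (TCP) lies on the centre line of the jaws, within the pads' length; the fingertips stand 14 mm ahead of it and the grasp point (between the pads) lies 5 mm behind it; z points along the fingers, y is the line along which they close (so a half turn about z gives the same grasp; the last joint's range is limited). The gripper opens to 85 mm and grips with 20 to 120 N. Pads are 22 mm wide; open, the fingers measure 114 mm over their backs; the gripper's body (76 mm by 85 mm) begins 54 mm behind the grasp point. The pads swing forward as they close: fully open they stand 13 mm farther back than shut.
Start: joints at [1.248, 0.264, 1.604, -0, 1.274, -0.037], TCP at [0.19, 0.648, 0.245] pointing down, gripper open.
Joint ranges: [-2.63, 2.63], [-0.94, 2.18], [0.31, 2.57], [-1.31, 4.45], [0, 2.66], [-2.55, 2.55]. Speed limits (rad/s): [2.57, 2.57, 3.14, 3.14, 3.14, 3.14].

### API

Orientations are given as a rotation vector (axis times angle).
In Python, from workcell import bot, eyes, spot_in gives the robot as it stands.
- The arm moves only by the tool carry_out, never from a script. Its argument "series" is text: rows parted by semicolons, each of 4 numbers parted by spaces: the shift along the world's x, y, z in m, then the turn about the world's z in degrees. In form: tx ty tz roll; .... A call has 1 to 20 rows; each row shifts and turns the commanded pose from where the row before left it; what a row does not reach is not made up. A row lasts 1/8 s, in which the tool goes at most 62.5 mm and 10.7 degrees, less where a joint would pass 70% of its speed; a pose out of reach is approached as far as the arm can. A call is refused whole if a number of a shift passes 0.0625 or a number of a turn 10.7, either way. A call with a gripper value outside its range is refused whole. "jaw" is the gripper command: -1 is shut, 1 is fully open, values between are in proportion, set as the call begins (left out, the last holds). The fingers move at their own pace and stop on an object; "grip_force" is the grip in N (left out, the last holds). Time passes only in rows, so rows that do not move let the fingers close. It gives the time, the measured TCP pose, the force, the opening and the grip force at its end, in the units of the state.
- bot.read_state(): the state, without advancing time (a new reading comes with each control period).
- eyes.read_camera(name): name is "scene" or "side" or "wrist"; returns (picture, depth): 480x640x3 uint8, blue, green, red; 480x640 float32, m along the optical axis (not along the pixel's ray), 0 where there is no reading.
- eyes.get_calibration(name): a dict with "K" (3x3 intrinsics, pixels), "position" and "rotation" of the camera in the world; the wrist camera has in their place "T_tool_cam" (4x4, takes a point from camera to tool coordinates, whose origin is the TCP and whose axes are the flange's). Camera axes: x right, y down, z forward; pixel columns grow to the right and rows downward; lengths in m; the calibration is good to about 2 mm. A picture is of the moment at which its call begins: read the wrist's pose just before it. get_calibration takes no time and is no camera call.
- bot.finish_job(): hands the job in; it is judged then, once.
Trained networks look in the newest picture that a camera, given by its name, has taken for a name from the list of things; names that differ only in an ending like _2 or _b are one class to them, and where a whole thing is asked for, a point or a joint stands for the part that bears it (a point fixed in the world has none). Each returns a list of dicts, best first, with "score" (0 to 1); they miss things now and then, are a little off and sometimes report something else, mostly with a low value. They report only what shows in the picture. A call takes as long as a camera call. They do not tell look-alikes from the thing itself.
- spot_in(camera, target): "rect" ([centre column, centre row, width, height] in pixels, round what is visible of it).
The state is a dict: "time": time; "q": joint angles; "joint_vel": joint speeds; "joint_torque": joint torques, N m; "tool_pos": TCP position; "tcp_rot": TCP orientation; "wrist_force": force on the tool from outside, world axes, zero at the start; "torque": the same for the moment, N m; "width": opening from 0.0 (shut) to 1.0 (fully open); "grip_force": force on a finger pad.
Only numpy, scipy, OpenCV 4.12 (cv2) and the standard library are available. Lean on these libraries where they do the work, as an engineer would, in place of code of your own. Each camera call takes 0.05 s, during which the arm holds its last target. There are 200 camera calls.

### The job

Take the temperature probe out of its rest and lower its bulb through the square opening at one end of the slot in the bench tester's cover. Keeping it upright and pressing only lightly, slide it along the slot until it drops into the shuttered well hidden underneath, then seat it fully, collar flush on the cover, and let go. The tip is delicate, so never load the probe against the tester with more than 40 N, and leave the jar, the weight and the screwdriver where they are.

Things in the scene. Friction and masses are not known exactly. Their poses are not given: they have to be found in the camera images.
- probe: Temperature probe, 110 mm long, about 160 g, upright in the grey rest. Origin at its lower tip, z up along it. From the tip up: steel bulb 14 mm in diameter with 3 mm bevels (0 to 10 mm), steel neck 8 mm in diameter (10 to 50 mm), round steel collar 30 mm in diameter (50 to 55 mm), white plastic handle (55 to 110 mm).
- probe_handle (a point): Middle of the probe's handle, 82.5 mm above its tip; the handle is a white 22 x 22 mm square bar 55 mm tall, its faces square to the probe's x and y.
- stand: Probe rest: grey plastic block 70 x 70 x 60 mm, fixed to the bench, with an upright through hole 18 mm in diameter in its middle. Origin at the centre of its underside. The probe's collar lies on its top, so the probe's tip is 10 mm above the bench.
- tester: Bench thermal tester, fixed: cream case 220 mm (x) by 260 mm (y); display and knob face its -x. Origin at the centre of its underside. The 4 mm thick aluminium cover on top (100 x 170 mm) has its upper face 120 mm above the bench and a keyhole opening along the tester's y at x = 0. The bulb passes only the square end; the neck slides in the slot.
- entry (a point): Centre of the keyhole's square end, 24 x 24 mm, at the height of the cover's upper face, 50 mm from the tester's middle towards its -y. Axes as the tester's. Beneath the cover is a 16 mm high gap, then a flat steel floor 100 mm above the bench (20 mm below this point).
- slot_end (a point): Far end of the keyhole's slot (11 mm wide), on its centre line at the cover's upper face, 112 mm from the entry in the tester's +y. The hidden well's centre lies under the slot's centre line, anywhere 35 to 95 mm from the entry: a round hole 18 mm in diameter in the steel floor.
- cover (a point): Middle of the cover's upper face, straight above the tester's origin. The well is closed by a flush shutter of the same steel, giving way downwards under about 0.5 N. The well is over 30 mm deep: the probe sinks until its collar lies on the cover, its tip then 70 mm above the bench, and its weight keeps it down.
- jar: Bystander: closed glass jar, 56 mm in diameter, 90 mm tall, standing. Origin at the centre of its underside.
- weight: Bystander: steel calibration weight with a knob, 44 mm in diameter, 55 mm tall, 500 g, standing. Origin at the centre of its underside.
- screwdriver: Bystander: screwdriver 180 mm long, lying along its own x. Origin on its underside near the middle.
There are look-alikes about, which are no part of the job. What is shaped like the probe but turquoise is not meant.

How it is judged:
By the outcome, as a careful person would: the job done as asked, in the order asked, and still so for the second after the job is handed in, with the robot touching nothing.
It also fails if it takes over 61 s, if anything falls off the work surface, if the arm or the gripper's body presses on something with over 40 N, if the wrist force passes 120 N, or if a joint passes its speed limit or range.

## Working session

There is one attempt and no reset: what is moved stays moved. The work goes in short steps, Python scripts to look and compute and a tool call to move; the robot and the scene stay as the last step left them, time stands still between calls to the robot, and variables do not carry over. Pictures are saved under pics/ and viewed, at most 10 in all, crops included, and the job is handed in when it is done.

Besides the shell and the picture viewer there is one more tool, called after "Emit:" as name(argument=value, ...), one argument or row to a line, values as JSON. carry_out: Moves the arm, as the interface text tells. Its arguments: {"type":"object","properties":{"series":{"type":"string"},"jaw":{"type":"number"},"grip_force":{"type":"number"}},"required":["series"]}

```bash
mkdir -p pics
cat > h.py <<'E'
import numpy as np, cv2
from scipy.spatial.transform import Rotation as R
from workcell import bot, eyes, spot_in
def cam(n):
    s=bot.read_state(); p,d=eyes.read_camera(n); c=eyes.get_calibration(n); K=np.array(c['K'])
    if n=='wrist':
        T=np.eye(4);T[:3,:3]=R.from_rotvec(s['tcp_rot']).as_matrix();T[:3,3]=s['tool_pos'];T=T@np.array(c['T_tool_cam'])
    else:
        T=np.eye(4); r=np.array(c['rotation']); T[:3,:3]=r if r.shape==(3,3) else R.from_rotvec(r).as_matrix();T[:3,3]=c['position']
    return p,d,K,T
def cloud(d,K,T):
    v,u=np.mgrid[:480,:640]; P=np.stack([(u-K[0,2])/K[0,0]*d,(v-K[1,2])/K[1,1]*d,d],-1)
    W=P@T[:3,:3].T+T[:3,3]; W[d<=0]=np.nan; return W
E
python3 - <<'E'
from h import *
for n in ['scene','side']:
    p,d,K,T=cam(n); cv2.imwrite(f'pics/{n}0.png',p); np.savez(f'{n}0.npz',p=p,d=d,K=K,T=T); W=cloud(d,K,T)
    print(n,T.round(3).tolist())
    for t in ['probe','stand','tester','entry','jar','weight','screwdriver']:
        for r in spot_in(n,t)[:3]:
            c=np.array(r['rect']); print(t,round(r['score'],2),c.round(0),W[int(c[1]),int(c[0])].round(3))
s=bot.read_state(); print(s)
E
```

```text
scene [[0.775, 0.446, -0.448, 0.946], [0.632, -0.55, 0.546, -0.451], [-0.003, -0.706, -0.708, 0.705], [0.0, 0.0, 0.0, 1.0]]
probe 0.94 [380. 185.  14.  45.] [0.562 0.231 0.077]
probe 0.91 [336. 170.  18.  29.] [0.471 0.199 0.091]
probe 0.85 [358. 156.  15.  45.] [0.459 0.296 0.067]
stand 0.96 [334. 192.  45.  50.] [0.487 0.176 0.058]
tester 0.59 [249. 300. 194. 189.] [ 0.585 -0.166  0.12 ]
entry 0.8 [254. 299. 189. 187.] [ 0.589 -0.161  0.12 ]
jar 0.76 [431. 250.  34.  48.] [0.73  0.142 0.07 ]
weight 0.96 [276. 178.  22.  27.] [0.342 0.152 0.035]
screwdriver 0.87 [383. 376. 100.  64.] [ 0.79  -0.093  0.023]
side [[0.847, -0.352, 0.398, 0.276], [-0.531, -0.585, 0.613, -0.419], [0.017, -0.731, -0.682, 0.623], [0.0, 0.0, 0.0, 1.0]]
probe 0.75 [230. 215.  24.  36.] [0.468 0.2   0.098]
probe 0.7 [204. 202.  18.  47.] [0.447 0.292 0.074]
probe 0.61 [265. 200.  11.  49.] [0.554 0.236 0.074]
stand 0.72 [232. 242.  44.  49.] [0.455 0.179 0.057]
tester 0.91 [371. 340. 239. 230.] [ 0.519 -0.159  0.116]
entry 0.85 [373. 340. 238. 229.] [ 0.52  -0.16   0.117]
entry 0.47 [231. 240.  43.  53.] [0.4
[... 212 characters left out ...]
8. 230.] [ 0.515 -0.161  0.117]
{'time': 0.8, 'q': array([ 1.24809005e+00,  2.63873789e-01,  1.60395210e+00,  7.14195706e-06,
        1.27370341e+00, -3.69090893e-02]), 'joint_vel': array([-0.00122416, -0.0007071 ,  0.00128723, -0.00022576, -0.00120965,
        0.00130039]), 'joint_torque': array([ 4.82893993e-04, -5.14995432e+01, -3.67691767e+01,  1.52397488e-04,
        5.46948595e-04,  4.05137837e-05]), 'tool_pos': array([0.1903088 , 0.6476356 , 0.24532332]), 'tcp_rot': array([4.47405470e-01, 3.10956649e+00, 9.98317710e-05]), 'wrist_force': array([0.5418466 , 0.48619072, 0.54869168]), 'torque': array([ 0.00503686, -0.0217043 , -0.01283849]), 'grip_force': 0.0, 'width': 1.0014395051774316}
```

View pics/scene0.png

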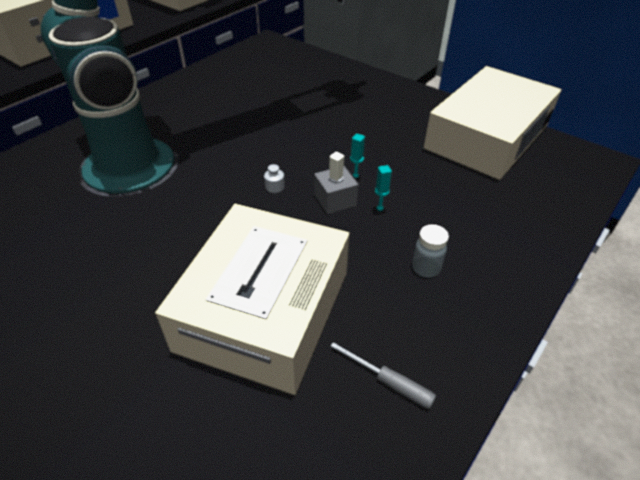

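View pics/side0.png

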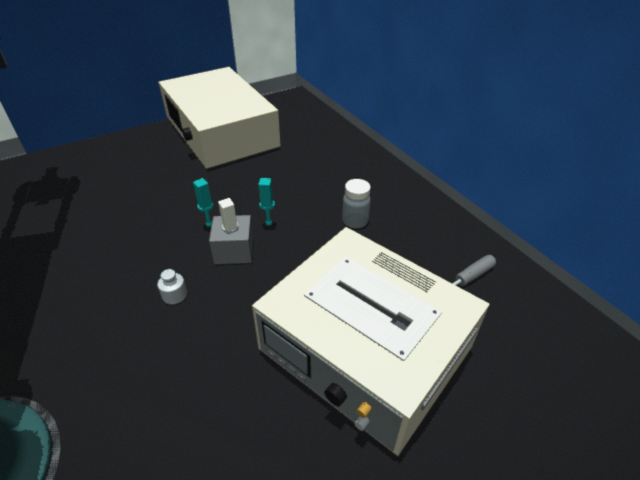

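The scene picture shows the white probe in its rest at (336,170), with the turquoise fakes at (358,156) and (384,185). The entry square is at (246,291) and the slot's far end at (274,244). In the side view the entry is at (402,320), the slot end at (338,283) and the probe at (228,215).

Run:
```python
from h import *
for n,box,tb in [('scene',(300,140,365,215),(195,215,320,325)),('side',(205,190,260,270),(295,250,450,365))]:
    f=np.load(n+'0.npz'); p,d,K,T=f['p'],f['d'],f['K'],f['T']; W=cloud(d,K,T)
    m=np.zeros(d.shape,bool); m[box[1]:box[3],box[0]:box[2]]=1
    b,g,r=[p[...,i].astype(int) for i in range(3)]
    for nm,z0,mm in [('handletop',.12,m&(abs(W[...,2]-.12)<.005)&(r>g-25)),('standtop',.06,m&(abs(W[...,2]-.06)<.004)&(r>g-25))]:
        q=W[mm]; rect=cv2.minAreaRect((q[:,:2]*1000).astype(np.float32)); print(n,nm,len(q),q.mean(0).round(4),rect)
    # keyhole: dark pixels in cover, ray-plane z=.12
    m[:]=0; m[tb[1]:tb[3],tb[0]:tb[2]]=1
    dark=(m&(p.max(2)<90)).astype(np.uint8); N,L,S,C=cv2.connectedComponentsWithStats(dark)
    k=1+np.argsort(-S[1:,4])[:3]
    for i in k:
        v,u=np.where(L==i); ray=np.stack([(u-K[0,2])/K[0,0],(v-K[1,2])/K[1,1],np.ones(len(u))],1)@T[:3,:3].T
        P=T[:3,3]+ray*((.12-T[2,3])/ray[:,2:]); print(n,S[i],cv2.minAreaRect((P[:,:2]*1000).astype(np.float32)))
    # case top
    q=W[(abs(W[...,2]-.117)<.006)&(W[...,1]<.06)]
    print('tester top',len(q),np.median(q[:,2]),cv2.minAreaRect((q[:,:2]*1000).astype(np.float32)))
```

```text
scene handletop 90 [0.4665 0.2068 0.1192] ((465.0601501464844, 208.43128967285156), (24.814260482788086, 24.019378662109375), 5.578670024871826)
scene standtop 562 [0.4703 0.2015 0.0599] ((466.00146484375, 208.49188232421875), (72.41617584228516, 75.56591796875), 61.0107307434082)
scene [195 215  30  41 636] ((432.7768859863281, -105.74747467041016), (50.924442291259766, 98.263427734375), 49.019779205322266)
scene [238 244  37  53 270] ((551.0570678710938, -113.45774841308594), (18.30135154724121, 115.18817901611328), 22.329456329345703)
scene [285 215  35   9 171] ((533.5928955078125, 19.294986724853516), (60.52987289428711, 20.64254379272461), 39.02995300292969)
tester top 17369 0.11643815209615271 ((340.7926330566406, -108.72659301757812), (318.9744873046875, 718.353271484375), 89.4544906616211)
side handletop 129 [0.4661 0.2067 0.1206] ((466.83514404296875, 208.52679443359375), (21.784210205078125, 24.596710205078125), 0.2301233410835266)
side standtop 789 [0.4645 0.2019 0.0614] ((466.7835998535156, 208.88931274414062), (73.74822998046875, 70.41072082519531), 61.97282409667969)
side [391 250  59  32 957] ((668.3593139648438, -91.40569305419922), (66.66261291503906, 93.67205810546875), 58.939414978027344)
side [338 282  73  45 382] ((552.2554321289062, -111.18345642089844), (16.320880889892578, 120.18489837646484), 21.624216079711914)
side [295 341  33  24 382] ((426.90814208984375, -139.38851928710938), (25.633834838867188, 54.10902404785156), 19.13280487060547)
tester top 22502 0.11800152007296355 ((553.5269775390625, -110.28387451171875), (224.6648406982422, 261.408203125), 18.911277770996094)
```

Emit:
carry_out(
  series="0.023 -0.036 0.005 0; 0.023 -0.036 0.005 0; 0.023 -0.036 0.005 0; 0.023 -0.036 0.005 0; 0.023 -0.036 0.005 0; 0.023 -0.036 0.005 0; 0.023 -0.036 0.005 0; 0.023 -0.036 0.005 0; 0.023 -0.036 0.005 0; 0.023 -0.036 0.005 0; 0.023 -0.036 0.005 0; 0.023 -0.044 0.005 0; 0 0 0 0; 0 0 0 0",
  jaw=1,
  grip_force=60,
)

```text
time: 2.55
tool_pos: [0.4661, 0.2077, 0.3053]
tcp_rot: [-0.449, -3.109, -0.001]
wrist_force: [-0.5, 1.3, -0.1]
width: 0.998
grip_force: 0.0
```

Run:
```python
from h import *
p,d,K,T=cam('wrist'); cv2.imwrite('pics/w1.png',p); np.savez('w1.npz',p=p,d=d,K=K,T=T)
print(np.array(eyes.get_calibration('wrist')['T_tool_cam']).round(3).tolist(),K.tolist())
W=cloud(d,K,T); s=bot.read_state(); print(s['tool_pos'],s['tcp_rot'],s['wrist_force'])
near=np.hypot(W[...,0]-.466,W[...,1]-.208)<.04
for lo,hi in [(.112,.128),(.05,.068)]:
    m=near&(W[...,2]>lo)&(W[...,2]<hi); q=W[m]; print(len(q),q.mean(0) if len(q) else 0,cv2.minAreaRect((q[:,:2]*1000).astype(np.float32)) if len(q) else 0)
    if len(q): v,u=np.where(m); print(u.min(),u.max(),v.min(),v.max())
```

```text
[[-0.001, -0.959, -0.283, 0.073], [1.0, -0.001, -0.0, -0.001], [0.0, -0.283, 0.959, -0.128], [0.0, 0.0, 0.0, 1.0]] [[427.8172988942706, 0.0, 322.7286566427511], [0.0, 427.8172988942706, 238.89548371111033], [0.0, 0.0, 1.0]]
[0.46584974 0.20817998 0.30513431] [-4.46884974e-01 -3.10912356e+00 -5.92657713e-04] [ 0.43044601 -0.34019767  0.15736038]
862 [0.4635862  0.20839946 0.11918354] ((464.4236755371094, 208.2234649658203), (22.025794982910156, 22.294042587280273), 88.59332275390625)
307 340 193 227
4539 [0.46197092 0.20905319 0.05977314] ((464.5341796875, 208.16050720214844), (70.10464477539062, 70.41239166259766), 61.67189407348633)
281 366 153 238
```

View pics/w1.png

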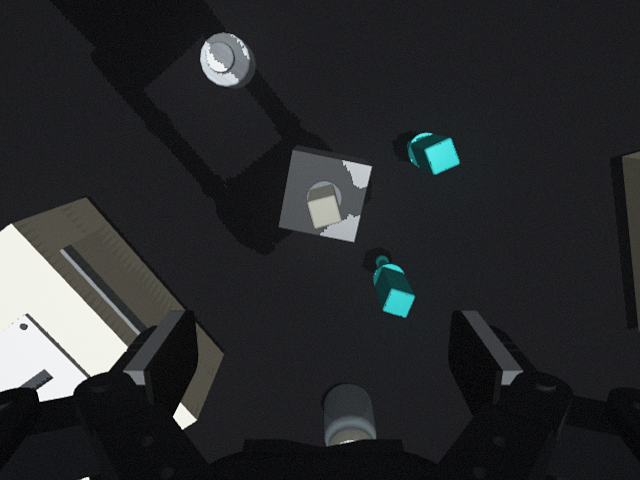

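The wrist view shows the white handle's top at (323,210) and the rest around it. The two turquoise probes stand 90 mm or more away, at (438,155) and (396,300).

Emit:
carry_out(
  series="-0.001 0 -0.04 7.5; 0 0 -0.04 7.5; 0 0 -0.04 0; 0 0 -0.035 0; 0 0 -0.03 0; 0 0 -0.02 0; 0 0 -0.01 0; 0 0 0 0",
  jaw=0.3,
)

```text
time: 3.6
tool_pos: [0.4645, 0.2082, 0.0897]
tcp_rot: [-0.036, -3.14, 0.001]
wrist_force: [0.0, -0.1, 0.6]
width: 0.652
grip_force: 0.0
```

Emit:
carry_out(
  series="0 0 0 0; 0 0 0 0; 0 0 0 0; 0 0 0 0; 0 0 0 0",
  jaw=-1,
  grip_force=60,
)

```text
time: 4.22
tool_pos: [0.4663, 0.2081, 0.0916]
tcp_rot: [0.038, 3.139, 0.002]
wrist_force: [-1.6, 0.9, 6.1]
width: 0.25
grip_force: 59.4
```

Emit:
carry_out(
  series="0 0 0.01 0; 0 0 0.03 0; 0 0 0.04 0; 0 0 0.04 0; 0 0 0.03 0; 0 0 0.01 0; 0 0 0 0; 0 0 0 0",
)

```text
time: 5.22
tool_pos: [0.4642, 0.2071, 0.2483]
tcp_rot: [-0.038, -3.138, 0.002]
wrist_force: [-0.0, 0.5, -2.0]
width: 0.25
grip_force: 60.1
```

Run:
```python
from h import *
s=bot.read_state(); print(s['tool_pos'],s['tcp_rot'],s['wrist_force'],s['torque'],s['width'],s['q'])
tp=s['tool_pos']
ims=[]
for n in ['scene','side']:
    p,d,K,T=cam(n); np.savez(n+'1.npz',p=p,d=d,K=K,T=T)
    c=K@(T[:3,:3].T@(tp-T[:3,3])); u,v=(c[:2]/c[2]).astype(int); print(n,u,v)
    x0,y0=max(0,u-60),max(0,v-60); ims.append(cv2.resize(p[y0:y0+150,x0:x0+120],None,fx=3.2,fy=3.2)); print(x0,y0)
h=min(i.shape[0] for i in ims); cv2.imwrite('pics/held.png',np.hstack([i[:h] for i in ims]))
```

```text
[0.46418364 0.20713931 0.24825328] [-3.77238891e-02 -3.13816378e+00  2.10886202e-03] [-0.01684216  0.536387   -1.98732169] [ 0.00692487 -0.00595556 -0.00763752] 0.2497179574436021 [ 3.70753758e-01 -5.39389244e-02  1.94784215e+00 -5.36518207e-05
  1.25116113e+00 -1.17598477e+00]
scene 337 98
277 38
side 213 140
153 80
```

View pics/held.png

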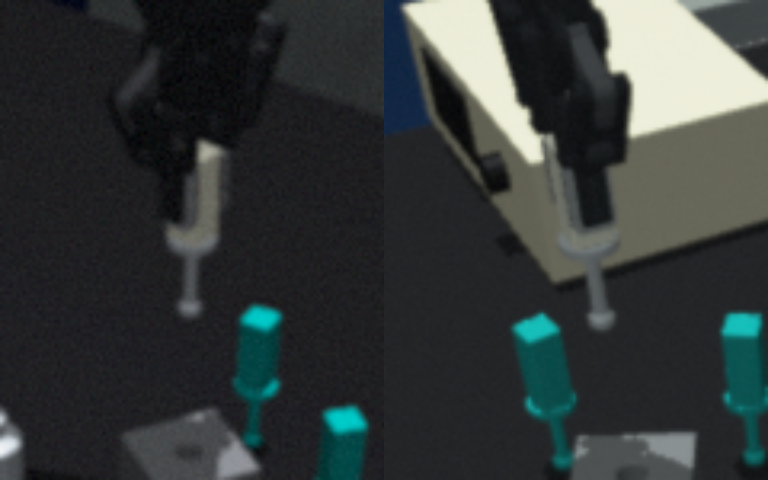

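The probe is held upright and clear. The bulb is at (336,134) in the scene view and (221,180) in the side view.

```bash
cat >> h.py <<'E'
def proj_plane(u,v,K,T,z):
    ray=np.stack([(np.asarray(u,float)-K[0,2])/K[0,0],(np.asarray(v,float)-K[1,2])/K[1,1],np.ones(len(u))],1)@T[:3,:3].T
    return T[:3,3]+ray*((z-T[2,3])/ray[:,2:])
def tri(uv,Ks,Ts):
    A=[];b=[]
    for (u,v),K,T in zip(uv,Ks,Ts):
        r=T[:3,:3]@np.array([(u-K[0,2])/K[0,0],(v-K[1,2])/K[1,1],1]); r/=np.linalg.norm(r); M=np.eye(3)-np.outer(r,r); A.append(M);b.append(M@T[:3,3])
    x=np.linalg.lstsq(np.vstack(A),np.hstack(b),rcond=None)[0]; return x,[np.linalg.norm(a@x-c) for a,c in zip(A,b)]
def cover(p,d,K,T):
    W=cloud(d,K,T); i=p.astype(int)
    m=(abs(W[...,2]-.12)<.012)&(i.min(2)>110)&(i[...,2]-i[...,0]<8)&(np.hypot(W[...,0]-.552,W[...,1]+.11)<.12)
    N,L,S,C=cv2.connectedComponentsWithStats(cv2.morphologyEx(m.astype(np.uint8),cv2.MORPH_OPEN,np.ones((3,3))))
    k=1+np.argmax(S[1:,4]); v,u=np.where(L==k); P=proj_plane(u,v,K,T,.12)
    return cv2.minAreaRect((P[:,:2]*1000).astype(np.float32)),S[k]
E
python3 - <<'E'
from h import *
F=[np.load(n+'1.npz') for n in ('scene','side')]
Ks=[f['K'] for f in F];Ts=[f['T'] for f in F]
print('bulb',tri([(336.4,134.2),(220.8,180)],Ks,Ts)); print('collar',tri([(337,113),(217,156)],Ks,Ts))
for n in ('scene0','side0','w1'):
    f=np.load(n+'.npz'); p=f['p']; print(n,cover(p,f['d'],f['K'],f['T']), 'cover px',[p[v,u].tolist() for u,v in ([(270,290),(200,270),(320,235)] if n=='scene0' else [(330,300),(290,320),(350,250)])])
for n,s,e in [('scene0',(246,291),(274,244)),('side0',(402,320),(338,283))]:
    f=np.load(n+'.npz'); print(proj_plane([s[0],e[0]],[s[1],e[1]],f['K'],f['T'],.12).round(4).tolist())
E
```

```text
bulb (array([0.46460275, 0.20792677, 0.17090475]), [np.float64(0.0004075290395717273), np.float64(0.0004075290395717132)])
collar (array([0.46498172, 0.20695839, 0.21873925]), [np.float64(0.000524482503296192), np.float64(0.0005244825032962902)])
scene0 (((553.6991577148438, -111.39976501464844), (100.52238464355469, 171.2852783203125), 19.0092716217041), array([ 207,  227,   99,   91, 4634], dtype=int32)) cover px [[244, 244, 245], [228, 243, 245], [230, 245, 246]]
side0 (((554.2078857421875, -109.88681030273438), (102.24687194824219, 171.29269409179688), 18.88255500793457), array([ 305,  258,  136,  102, 6164], dtype=int32)) cover px [[239, 242, 238], [222, 241, 239], [221, 239, 239]]
w1 (((524.0619506835938, -67.88783264160156), (76.9295425415039, 69.10879516601562), 18.263826370239258), array([   0,  316,   86,   85, 4123], dtype=int32)) cover px [[34, 32, 31], [31, 29, 28], [39, 37, 35]]
[[0.5712, -0.1578, 0.12], [0.5369, -0.057, 0.12]]
[[0.5727, -0.1565, 0.12], [0.5342, -0.0537, 0.12]]
```

Emit:
carry_out(
  series="0.0056 -0.0156 0 0; 0.01 -0.035 0 0; 0.01 -0.035 0 0; 0.01 -0.035 0 0; 0.01 -0.035 0 0; 0.01 -0.035 0 0; 0.01 -0.035 0 0; 0.01 -0.035 0 0; 0.01 -0.035 0 0; 0.01 -0.035 0 0; 0.01 -0.035 0 0; 0 0 -0.02 0; 0 0 0 0; 0 0 0 0",
)

```text
time: 7.08
tool_pos: [0.5702, -0.1574, 0.2297]
tcp_rot: [-0.037, -3.14, -0.001]
wrist_force: [-0.4, -0.2, -1.9]
width: 0.246
grip_force: 60.3
```

Run:
```python
from h import *
s=bot.read_state(); print(s['tool_pos'],s['tcp_rot'],s['wrist_force'],s['torque'])
tp=s['tool_pos']-[0,0,.075]
ims=[]
for n in ['scene','side']:
    p,d,K,T=cam(n); np.savez(n+'2.npz',p=p,d=d,K=K,T=T)
    c=K@(T[:3,:3].T@(tp-T[:3,3])); u,v=(c[:2]/c[2]).astype(int)
    x0,y0=u-50,v-50; ims.append(cv2.resize(p[y0:y0+100,x0:x0+100],None,fx=4,fy=4,interpolation=cv2.INTER_CUBIC)); print(n,x0,y0)
cv2.imwrite('pics/entry.png',np.hstack(ims))
```

```text
[ 0.57024705 -0.15736436  0.22966054] [-3.67372154e-02 -3.13994250e+00 -9.64632294e-04] [-0.37218281 -0.2022282  -1.90429012] [0.01254192 0.01279949 0.01953846]
scene 193 225
side 354 255
```

View pics/entry.png

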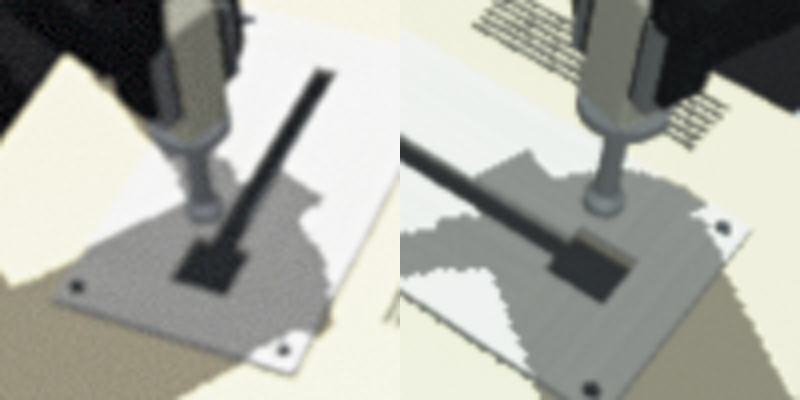

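The bulb hangs just above the entry. In the scene view the bulb is at (244.5,276) and the square at (245.5,292). In the side view they are at (405,305) and (402,321).

Run:
```python
from h import *
F=[np.load(n+'2.npz') for n in ('scene','side')]
Ks=[f['K'] for f in F];Ts=[f['T'] for f in F]
print('bulb',tri([(244.5,276.2),(405.2,305)],Ks,Ts)); print('sq',tri([(245.5,291.8),(402,321.3)],Ks,Ts))
```

```text
bulb (array([ 0.57181399, -0.15688467,  0.1541742 ]), [np.float64(0.00036150616055923343), np.float64(0.00036150616055931757)])
sq (array([ 0.57134136, -0.15859759,  0.11964352]), [np.float64(0.0005335984581733896), np.float64(0.000533598458173548)])
```

Emit:
carry_out(
  series="-0.0006 -0.0012 0 0; 0 0 -0.012 0; 0 0 -0.012 0; 0 0 -0.01 0; 0 0 -0.006 0; 0 0 -0.004 0; 0 0 0 0",
)

```text
time: 8.05
tool_pos: [0.5702, -0.1592, 0.186]
tcp_rot: [-0.038, -3.141, -0.0]
wrist_force: [0.5, -0.3, -1.8]
width: 0.247
grip_force: 60.3
```

Emit:
carry_out(
  series="0 0 -0.002 0; 0 0 -0.001 0; 0 0 0 0; 0 0 0 0",
)

```text
time: 8.55
tool_pos: [0.5704, -0.1592, 0.1834]
tcp_rot: [0.038, 3.141, -0.0]
wrist_force: [0.5, 0.8, -2.2]
width: 0.25
grip_force: 60.3
```

Emit:
carry_out(
  series="0 0 -0.001 0; 0 0 -0.001 0; 0 0 0 0; 0 0 0 0",
)

```text
time: 9.05
tool_pos: [0.5704, -0.1592, 0.1816]
tcp_rot: [0.038, 3.141, -0.0]
wrist_force: [-0.0, 0.2, 0.8]
width: 0.25
grip_force: 60.6
```

Emit:
carry_out(
  series="0 0 -0.001 0; 0 0 0 0; 0 0 0 0",
)

```text
time: 9.43
tool_pos: [0.5705, -0.1592, 0.1815]
tcp_rot: [0.038, 3.141, -0.0]
wrist_force: [-2.2, 0.2, 5.9]
width: 0.249
grip_force: 61.3
```

Emit:
carry_out(
  series="-0.0005 -0.0002 0.0003 0; -0.00097 0.00284 0 0; -0.00097 0.00284 0 0; -0.00097 0.00284 0 0; 0 0 0 0; 0 0 0 0",
)

```text
time: 10.18
tool_pos: [0.5677, -0.1511, 0.1815]
tcp_rot: [0.037, 3.139, -0.001]
wrist_force: [1.3, -2.6, 5.3]
width: 0.251
grip_force: 61.2
```

Emit:
carry_out(
  series="-0.00097 0.00284 0 0; -0.00097 0.00284 0 0; -0.00097 0.00284 0 0; -0.00097 0.00284 0 0; 0 0 0 0",
)

```text
time: 10.8
tool_pos: [0.5637, -0.1397, 0.1815]
tcp_rot: [0.037, 3.139, -0.001]
wrist_force: [1.0, -3.3, 6.4]
width: 0.249
grip_force: 61.2
```

Emit:
carry_out(
  series="-0.00097 0.00284 0 0; -0.00097 0.00284 0 0; 0 0 0 0",
)

```text
time: 11.18
tool_pos: [0.5618, -0.134, 0.1815]
tcp_rot: [0.037, 3.139, -0.001]
wrist_force: [1.5, -3.2, 6.1]
width: 0.247
grip_force: 61.2
```

```bash
cat > st.py <<'E'
from h import *
F=[bot.read_state()]; s=F[0]; t=s['tool_pos']-np.array([.5698,-.1588,0]); 
print('along %.1f lat %.1f mm'%((t[0]*-.324+t[1]*.946)*1e3,(t[0]*.946+t[1]*.324)*1e3), s['tool_pos'].round(4),s['wrist_force'].round(1),s['torque'].round(2),s['tcp_rot'].round(3))
E
python3 st.py
```

```text
along 26.0 lat 0.5 mm [ 0.5618 -0.134   0.1815] [ 1.5 -3.2  6.1] [-0.76 -0.28  0.01] [ 3.700e-02  3.139e+00 -1.000e-03]
```

Emit:
carry_out(
  series="-0.0008 0.00237 0 0; -0.0008 0.00237 0 0; 0 0 0 0",
)

```text
time: 11.55
tool_pos: [0.5602, -0.1293, 0.1815]
tcp_rot: [0.037, 3.139, -0.002]
wrist_force: [1.8, -3.3, 5.5]
width: 0.25
grip_force: 61.1
```

Emit:
carry_out(
  series="-0.0008 0.00237 0 0; -0.0008 0.00237 0 0; 0 0 0 0",
)

```text
time: 11.92
tool_pos: [0.5587, -0.1246, 0.1815]
tcp_rot: [0.037, 3.139, -0.002]
wrist_force: [0.7, -3.1, 5.6]
width: 0.252
grip_force: 61.2
```

Emit:
carry_out(
  series="-0.0008 0.00237 0 0; -0.0008 0.00237 0 0; 0 0 0 0",
)

```text
time: 12.3
tool_pos: [0.557, -0.1199, 0.1815]
tcp_rot: [0.037, 3.139, -0.002]
wrist_force: [0.7, -3.0, 6.3]
width: 0.248
grip_force: 61.2
```

Emit:
carry_out(
  series="-0.0008 0.00237 0 0; -0.0008 0.00237 0 0; 0 0 0 0",
)

```text
time: 12.68
tool_pos: [0.5554, -0.1151, 0.1815]
tcp_rot: [0.037, 3.139, -0.002]
wrist_force: [2.0, -3.3, 5.8]
width: 0.247
grip_force: 61.2
```

Emit:
carry_out(
  series="-0.0008 0.00237 0 0; -0.0008 0.00237 0 0; 0 0 0 0",
)

```text
time: 13.05
tool_pos: [0.5538, -0.1104, 0.1815]
tcp_rot: [0.037, 3.139, -0.002]
wrist_force: [2.3, -3.9, 5.4]
width: 0.252
grip_force: 61.2
```

Emit:
carry_out(
  series="-0.0008 0.00237 0 0; -0.0008 0.00237 0 0; 0 0 0 0",
)

```text
time: 13.42
tool_pos: [0.5522, -0.1056, 0.1814]
tcp_rot: [0.037, 3.139, -0.001]
wrist_force: [1.2, -2.5, 5.9]
width: 0.251
grip_force: 61.2
```

Emit:
carry_out(
  series="-0.0008 0.00237 0 0; -0.0008 0.00237 0 0; 0 0 0 0",
)

```text
time: 13.8
tool_pos: [0.5483, -0.0994, 0.179]
tcp_rot: [-0.038, -3.138, -0.003]
wrist_force: [-0.3, 0.6, -0.8]
width: 0.25
grip_force: 60.3
```

It dropped. I'll lower it carefully.

Emit:
carry_out(
  series="0 0 -0.001 0; 0 0 -0.001 0; 0 0 -0.001 0; 0 0 0 0",
)

```text
time: 14.3
tool_pos: [0.5492, -0.0993, 0.1768]
tcp_rot: [-0.038, -3.14, -0.004]
wrist_force: [-0.9, 4.8, -0.3]
width: 0.25
grip_force: 60.4
```

Emit:
carry_out(
  series="-0.0003 0.001 0 0; 0 0 -0.001 0; 0 0 -0.001 0; 0 0 0 0",
)

```text
time: 14.8
tool_pos: [0.5493, -0.099, 0.1753]
tcp_rot: [-0.038, -3.141, -0.002]
wrist_force: [-1.8, 4.9, -0.2]
width: 0.247
grip_force: 60.4
```

Emit:
carry_out(
  series="-0.0005 0.0015 0 0; 0 0 0 0; 0 0 0 0",
)

```text
time: 15.18
tool_pos: [0.5491, -0.0985, 0.1754]
tcp_rot: [0.038, 3.141, -0.001]
wrist_force: [1.0, 0.6, -1.5]
width: 0.249
grip_force: 60.1
```

Emit:
carry_out(
  series="-0.0003 0.001 0 0; 0 0 -0.003 0; 0 0 -0.003 0; 0 0 -0.003 0; 0 0 0 0",
)

```text
time: 15.8
tool_pos: [0.5484, -0.0971, 0.1661]
tcp_rot: [-0.038, -3.14, -0.0]
wrist_force: [-0.2, -0.0, -2.1]
width: 0.251
grip_force: 60.2
```

Emit:
carry_out(
  series="0 0 -0.003 0; 0 0 -0.003 0; 0 0 -0.003 0; 0 0 -0.0025 0; 0 0 0 0; 0 0 0 0",
)

```text
time: 16.55
tool_pos: [0.5486, -0.0971, 0.1551]
tcp_rot: [-0.038, -3.141, -0.0]
wrist_force: [-0.5, -0.3, -1.2]
width: 0.249
grip_force: 60.2
```

Emit:
carry_out(
  series="0 0 -0.0015 0; 0 0 -0.001 0; 0 0 -0.001 0; 0 0 0 0; 0 0 0 0",
)

```text
time: 17.18
tool_pos: [0.5489, -0.0972, 0.1517]
tcp_rot: [0.038, 3.141, -0.0]
wrist_force: [0.9, 0.3, -1.1]
width: 0.251
grip_force: 60.5
```

Emit:
carry_out(
  series="0 0 -0.001 0; 0 0 0 0; 0 0 0 0",
)

```text
time: 17.55
tool_pos: [0.5489, -0.0971, 0.1516]
tcp_rot: [0.038, 3.141, -0.0]
wrist_force: [-2.8, 0.5, 6.8]
width: 0.244
grip_force: 61.2
```

Emit:
carry_out(
  series="0 0 0.0008 0; 0 0 0 0",
)

```text
time: 17.8
tool_pos: [0.5489, -0.0972, 0.1516]
tcp_rot: [0.038, 3.141, -0.0]
wrist_force: [-1.7, -0.1, 2.4]
width: 0.252
grip_force: 60.7
```

Emit:
carry_out(
  series="0 0 0 0; 0 0 0 0; 0 0 0 0; 0 0 0 0; 0 0 0 0",
  jaw=0.3,
)

```text
time: 18.42
tool_pos: [0.5488, -0.0971, 0.1513]
tcp_rot: [-0.038, -3.141, 0.0]
wrist_force: [-0.1, -0.1, 1.0]
width: 0.651
grip_force: 0.0
```

Emit:
carry_out(
  series="0 0 0.01 0; 0 0 0.02 0; 0 0 0.03 0; 0 0 0.04 0; 0 0 0.04 0; 0 0 0.02 0; 0 0 0 0; 0 0 0 0",
)

```text
time: 19.42
tool_pos: [0.5479, -0.0969, 0.3095]
tcp_rot: [-0.038, -3.139, -0.001]
wrist_force: [-0.1, 0.2, -1.1]
width: 0.651
grip_force: 0.0
```

Run:
```python
from h import *
ims=[]
for n,(x0,y0) in [('scene',(190,190)),('side',(310,210))]:
    p,d,K,T=cam(n); W=cloud(d,K,T)
    m=(np.hypot(W[...,0]-.549,W[...,1]+.096)<.03)&(W[...,2]>.165)&(W[...,2]<.19); q=W[m]; print(n,len(q),q.mean(0) if len(q) else 0,np.percentile(q[:,2],[50,95]) if len(q) else 0)
    ims.append(cv2.resize(p[y0:y0+150,x0:x0+130],None,fx=3,fy=3))
cv2.imwrite('pics/end.png',np.hstack(ims)); print(bot.read_state()['wrist_force'])
```

```text
scene 264 [ 0.551417   -0.0998977   0.17624528] [0.17860785 0.18125061]
side 351 [ 0.54665487 -0.09977661  0.17745414] [0.18037554 0.18244868]
[-0.36185773  0.53140114 -0.98263117]
```

View pics/end.png

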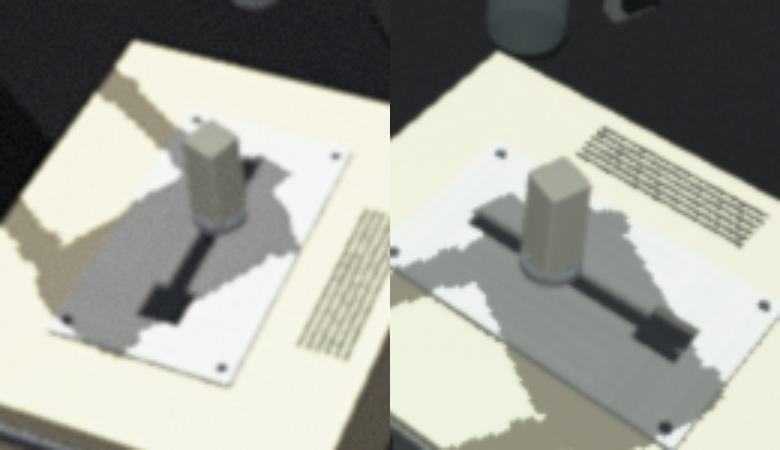

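The probe is upright with its collar flush on the cover, at (217,222) in the left half of the picture. Its handle top is at 0.18 m, as expected, and the gripper is clear.

```bash
python3 -c "from workcell import bot; print(bot.finish_job())"
```

```text
the job is handed in; nothing more can be done
None
```

The probe is fully seated in the hidden well with its collar flush on the cover and the gripper clear; the highest force reading on the tester was about 9 N, the jar, weight and screwdriver were left alone, and I handed the job in at about 19.5 s.

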